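Balance-check rocker beams on a knife edge

TASK

Check the three machined rocker beams from the plywood board for an off-centre weight: set each one, feet down, across a knife edge of the balance rig, with the edge in its notch, and let go of it completely for about a second. Leave each beam that hangs level balanced there on its edge; lift off any that tips and stand it on its feet in the middle of the black reject bin. Set the beams down rather than dropping them, and do not shift or knock over the bottle, the oil tin, the steel stub and the bush standing among them.

Things in the scene. Friction and masses are not known exactly. Their poses are not given: they have to be found in the camera images.
- beam_a_mid (a point): One of three look-alike rocker beams: a bridge 150 long, 26 wide, 56 mm tall, 0.35 to 0.57 kg. Aluminium bar (underside 28 mm above the soles, top 44) on two steel feet 24 mm long at its ends; grip block 34 long x 26 wide on the middle, 44 to 56 mm above the soles. Point: its centre, 28 mm above the soles. x along its length, y across its width, z up.
- beam_b_mid (a point): Beam like beam_a, same point and axes. Under the middle of each bar a 90 degree V notch runs across the full width: mouth 16 mm wide, apex 36 mm above the soles (8 mm above the centre point).
- beam_c_mid (a point): Beam like beam_a, same point and axes. Any beam may hide a weight that makes one foot much heavier. On the knife edge a sound beam stays level; an off-centre one tips within a second by about 0.2 rad, until a foot meets a rest, and stays there with the edge in its notch.
- rig: Balance rig: base plate 190 (x) x 220 (y) x 10 mm with three knife edges in a row at y = -80, 0, +80 mm. Under each edge a block 30 x 16 mm up to 40 mm height, then a blade 10 x 16 mm. Two rubber rails along y at x = +-64 mm, tops 19 mm above the table, catch a tipping beam's feet. Origin at the centre of its underside on the table, z up. Fixed.
- edge0 (a point): Middle of a knife edge on the rig (at its y = -80 mm), 70 mm above the table. The edge runs along y, 16 mm long, shorter than a beam is wide, so fingers fit down past it; a beam lies across it along x. A seated beam has its centre point about 8 mm below this point and its soles 34 mm above the table. Any beam may go on any edge.
- edge1 (a point): The middle knife edge, like edge0.
- edge2 (a point): The knife edge at the rig's y = +80 mm, like edge0.
- bin: Reject bin: black open plastic box 200 (x) x 145 (y) x 50 mm high, walls and floor 5 mm, no partition. Origin at the centre of its underside on the table, z up. Fixed.
- board: Plywood board 200 (x) x 250 (y) x 6 mm on which the untested beams stand side by side, their lengths roughly along its x. Origin at the centre of its underside. Fixed.
- tin: Small oil tin standing on the rig's base plate between two knife edges, 40 mm towards the rig's +x end, 22 mm across, 56 mm tall. Origin at centre of its base. Leave alone.
- slug: Steel bar stub standing on the board between two beams near their ends, 20 mm across, 36 mm tall. Origin at centre of its base. Leave alone.
- bush: Steel bush (ring) standing on the board between two beams near their ends, 24 mm across, 30 mm tall. Origin at centre of its base. Leave alone.
- bottle: Green bottle standing between the board and the stations, 40 mm across, 130 mm tall. Origin at centre of its base. Leave alone.

How it is judged:
By the outcome, as a careful person would: the job done as asked, in the order asked, and still so for the second after the job is handed in, with the robot touching nothing.
It also fails if it takes over 72 s, if anything falls off the work surface, if the arm or the gripper's body presses on something with over 40 N, if the wrist force passes 120 N, or if a joint passes its speed limit or range.

ROBOT

A 6-joint arm with a two-finger parallel gripper is mounted at the origin on the work surface. World frame = base frame: x ahead of the robot, y to its left, z up, the work surface at z = 0. Lengths are in m, angles in rad, forces in N, time in s.
With the tool pointing down it reaches from about 0.35 to 0.85 m from the base axis. Payload 8.1 kg.
Tool frame: the origin (TCP) lies on the centre line of the jaws, within the pads' length; the fingertips stand robot.tip_extent ahead of it and the grasp point (between the pads) lies 11 mm behind it (robot.tip_extent is the distance from the TCP to the fingertips, in m); y points along the fingers, z is the direction in which the jaws open and shut, and the axes are right-handed (so a half turn about y gives the same grasp; the last joint's range is limited). The gripper opens to 93 mm and grips with 3 to 60 N. Pads are 15 mm wide; open, the fingers measure 128 mm over their backs; the gripper's body (75 mm by 188 mm) begins 65 mm behind the grasp point.
Start: joints at [-1.38, 0.13, 1.488, -0, 1.523, -0.085], TCP at [0.163, -0.577, 0.227] pointing down, gripper open.
Joint ranges: [-2.96, 2.96], [-0.89, 2.26], [0.02, 2.5], [-1.34, 4.48], [0, 2.73], [-2.66, 2.66]. Speed limits (rad/s): [2.39, 2.39, 2.79, 3.14, 3.14, 3.14].

INTERFACE

Orientations are given as a rotation vector (axis times angle).
In Python, from plant import monitor, optics, robot gives the robot as it stands.
- The arm moves only by the shell command python3 -m inch 'ROWS' [OPENING] [FORCE]. ROWS is JSON, a list that holds one entry, the list of rows, each a list of 6 numbers: the shift along the tool's x, y, z in mm, then the turn, a rotation vector about the tool's x, y, z in rad. A call has 1 to 8 rows; each row shifts and turns the commanded pose from where the row before left it, along the tool's axes as they then stand; what a row does not reach is not made up. A row lasts 1/8 s, in which the tool goes at most 62.5 mm and 10.7 degrees, less where a joint would pass 70% of its speed; a pose out of reach is approached as far as the arm can. A call is refused whole if a number of a shift passes 62.5 or a number of a turn 0.188, either way. A call with a gripper value outside its range is refused whole. OPENING is the finger opening in mm, from 0 to 93, set as the call begins (- or left out, the last holds). The fingers move at their own pace and stop on an object; FORCE is the grip in N (left out, the last holds). Time passes only in rows, so rows that do not move let the fingers close. It gives the time, the measured TCP pose, the force and the opening at its end, in the units of the state.
- monitor.read_state(): the state, without advancing time (a new reading comes with each control period).
- optics.read_camera(name): name is "scene" or "top" or "wrist"; returns a dict with "image" (384x512x3 uint8, blue, green, red), "fx", "fy", "cx", "cy" (pixels), "rvec" (rotation vector, rad) and "tvec" (3), from world to camera coordinates, as OpenCV has them. Camera axes: x right, y down, z forward; pixel columns grow to the right and rows downward; lengths in m; the calibration is good to about 2 mm. A picture is of the moment at which its call begins. There is no depth.
- robot.close_job(): hands the job in, once; it reports no verdict.
The state is a dict: "t": time; "q": joint angles; "dq": joint speeds; "joint_torque": joint torques, N m; "tool_pos": TCP position; "orientation": TCP orientation; "force": force on the tool from outside, world axes, zero at the start; "wrist_torque": the same for the moment, N m; "opening": finger opening in m.
Only numpy, scipy, OpenCV 4.12 (cv2) and the standard library are available. Lean on these libraries where they do the work, as an engineer would, in place of code of your own. Each camera call takes 0.05 s, during which the arm holds its last target.

## Working session

There is one attempt and no reset: what is moved stays moved. The work goes in short steps, Python scripts to look and compute and a shell command to move; the robot and the scene stay as the last step left them, time stands still between calls to the robot, and variables do not carry over. Pictures are saved under pics/ and viewed, and the job is handed in when it is done.

```bash
ls; mkdir -p pics; python3 - <<'E'
from plant import monitor, optics, robot
import cv2
s=monitor.read_state(); print({k:(v if not hasattr(v,'round') else v) for k,v in s.items()}); print(robot.tip_extent)
for n in ["scene","top","wrist"]:
    c=optics.read_camera(n); cv2.imwrite(f"pics/{n}0.png",c["image"]); print(n,c["fx"],c["fy"],c["cx"],c["cy"],c["rvec"],c["tvec"])
E
```

```text
pics
{'t': 0.0, 'q': array([-1.38039926e+00,  1.31105969e-01,  1.48926744e+00, -1.49158999e-05,
        1.52297808e+00, -8.54158626e-02]), 'dq': array([-0.00027748,  0.00226138,  0.00146827,  0.00054692, -0.00101381,
        0.00088235]), 'joint_torque': array([ 2.23403354e-04, -5.59838998e+01, -4.91763210e+01,  7.69020338e-02,
        3.49359750e-02, -1.22215311e-04]), 'tool_pos': array([ 0.16330204, -0.57678857,  0.22562689]), 'orientation': array([-0.28793536,  2.07567449, -2.07199872]), 'force': array([ 0.15772954, -0.08526866,  0.9845652 ]), 'wrist_torque': array([-0.02884541,  0.00514163, -0.00992034]), 'opening': 0.09290577987497106}
0.008
scene 411.06536914743754 411.06536914743754 261.7130416998521 190.78277397249752 [ 1.43232482  2.05279772 -0.92574798] [ 0.16170544 -0.27021816  1.45015389]
top 421.8947316132834 421.8947316132834 256.604251031401 186.22011361327148 [ 2.13339886 -2.17935864  0.12076026] [0.02605375 0.54210398 1.32033504]
wrist 277.647205370855 277.647205370855 254.4720993366071 186.8563501308244 [-2.30371738  1.73965158  0.26837762] [-0.59849476 -0.03552537  0.39213939]
```

View pics/top0.png

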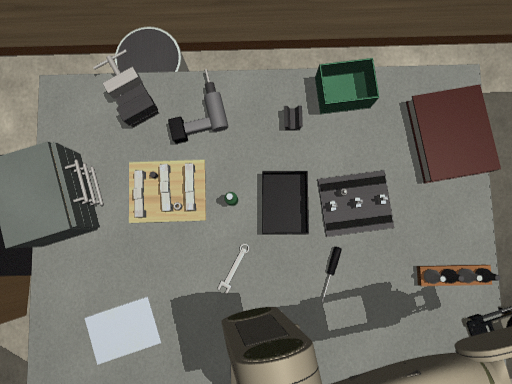

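View pics/scene0.png

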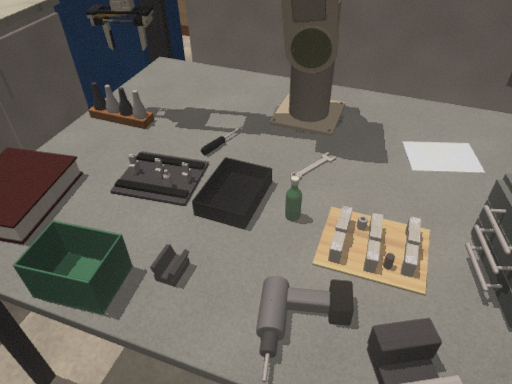

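View pics/wrist0.png

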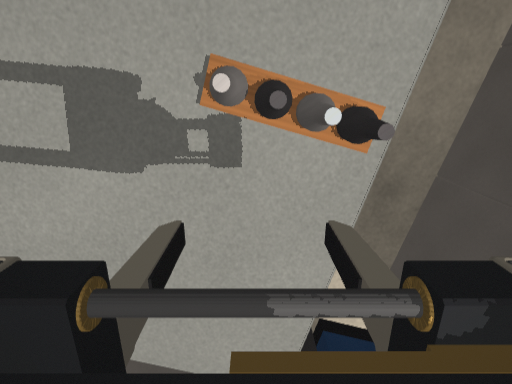

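```bash
cat > h.py <<'E'
import numpy as np, cv2, itertools
from scipy.spatial.transform import Rotation as R
from plant import monitor, optics, robot
def ray(c,uv,z):
    Rm=R.from_rotvec(c["rvec"]).as_matrix(); C=-Rm.T@c["tvec"]
    uv=np.atleast_2d(np.asarray(uv,float))
    d=np.c_[(uv[:,0]-c["cx"])/c["fx"],(uv[:,1]-c["cy"])/c["fy"],np.ones(len(uv))]@Rm
    return C+d*((z-C[2])/d[:,2])[:,None]
def proj(c,P):
    P=np.atleast_2d(P)@R.from_rotvec(c["rvec"]).as_matrix().T+c["tvec"]
    return np.c_[P[:,0]/P[:,2]*c["fx"]+c["cx"],P[:,1]/P[:,2]*c["fy"]+c["cy"]]
def cam(n,fn=None):
    c=optics.read_camera(n)
    if fn: cv2.imwrite("pics/"+fn,c["image"])
    return c
def crop(img,u0,v0,u1,v1,s,fn): cv2.imwrite("pics/"+fn,cv2.resize(img[v0:v1,u0:u1],None,fx=s,fy=s,interpolation=cv2.INTER_CUBIC))
def st():
    s=monitor.read_state(); M=R.from_rotvec(s["orientation"]); return s,s["tool_pos"],M
def delta(p,yaw):
    """tool shift (mm) and turn to put TCP at p with pads' opening dir(tool z) at world yaw, tool y... down"""
    s,t,M=st()
    zt=np.array([np.cos(yaw),np.sin(yaw),0])
    if zt@M.as_matrix()[:,2]<0: zt=-zt
    y=M.as_matrix()[:,1]; ax=[0,0,0]
    Y=np.array([0,0,-1.]) 
    T=R.from_matrix(np.c_[np.cross(Y,zt),Y,zt])
    sh=M.inv().apply(np.asarray(p)-t)*1000
    tr=(M.inv()*T).as_rotvec()
    return sh,tr
E
python3 - <<'E'
from h import *
s,t,M=st(); print(M.as_matrix().round(3))
c=cam("top"); im=c["image"]
crop(im,115,150,220,230,7,"topboard.png"); crop(im,250,160,400,245,5,"toprig.png")
print(ray(c,[[256,192],[100,192]],0))
c=cam("scene"); crop(c["image"],300,190,450,300,5,"scboard.png"); crop(c["image"],100,140,290,230,4,"scrig.png")
E
```

```text
[[-0.962 -0.     0.272]
 [-0.272  0.001 -0.962]
 [-0.    -1.    -0.001]]
[[0.52738598 0.01707031 0.        ]
 [0.53852427 0.53006161 0.        ]]
```

View pics/topboard.png

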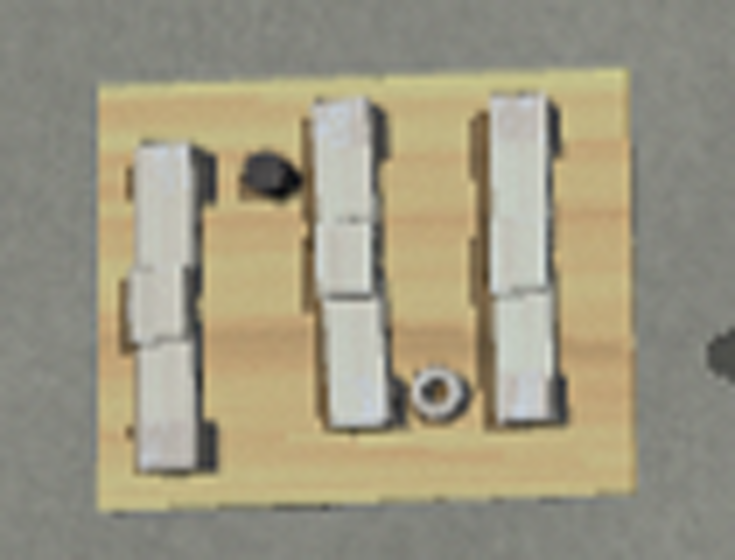

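View pics/toprig.png

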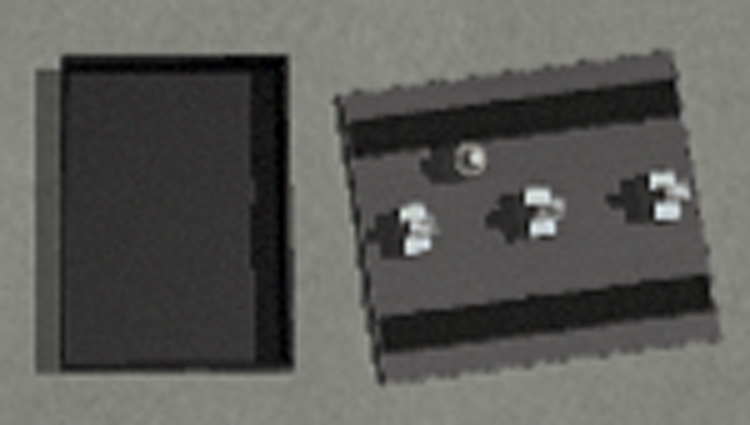

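View pics/scboard.png

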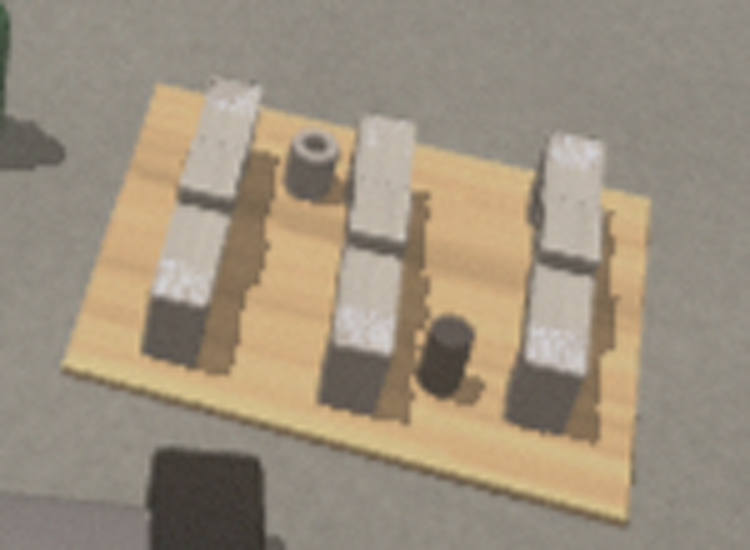

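View pics/scrig.png

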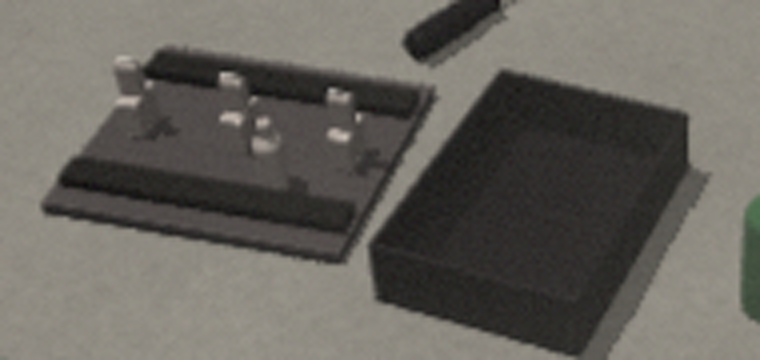

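```bash
cat > meas.py <<'E'
from h import *
c=cam("top"); im=c["image"]; hsv=cv2.cvtColor(im,cv2.COLOR_BGR2HSV)
def blobs(mask,box,amin):
    m=np.zeros_like(mask);u0,v0,u1,v1=box;m[v0:v1,u0:u1]=mask[v0:v1,u0:u1]
    cs,_=cv2.findContours(m,cv2.RETR_EXTERNAL,cv2.CHAIN_APPROX_NONE)
    return [k for k in cs if cv2.contourArea(k)>amin]
def rep(n,k,z):
    b=cv2.boxPoints(cv2.minAreaRect(k)); P=ray(c,b,z)[:,:2]
    e=[P[1]-P[0],P[2]-P[1]]; L=[np.linalg.norm(x) for x in e]; l=e[int(L[1]>L[0])]
    print(n,"ctr",P.mean(0).round(4),"size",np.round(L,4),"ang",round(np.degrees(np.arctan2(l[1],l[0])),1))
m=((hsv[...,2]>150)&(hsv[...,1]<60)).astype(np.uint8)*255
for k in blobs(m,(125,155,210,225),60): rep("beam",k,.05)
w=((hsv[...,1]>70)&(hsv[...,2]>120)|(m>0)).astype(np.uint8)*255
for k in blobs(w,(120,150,215,230),2000): rep("board",k,.006)
for k in blobs(m,(310,165,400,245),2): rep("white",k,.05)
d=(hsv[...,2]<100).astype(np.uint8)*255
for k in blobs(d,(314,165,400,245),1000): rep("rig",k,.01)
for k in blobs((hsv[...,2]<75).astype(np.uint8)*255,(250,162,314,245),1000): rep("bin",k,.05)
E
python3 meas.py
```

```text
beam ctr [0.5261 0.3924] size [0.0279 0.1495] ang -177.7
beam ctr [0.5463 0.2286] size [0.0256 0.1468] ang 179.8
beam ctr [0.5458 0.308 ] size [0.0272 0.1504] ang -176.1
board ctr [0.5384 0.3098] size [0.2529 0.2027] ang -89.8
white ctr [ 0.4741 -0.3028] size [0.0125 0.0063] ang -91.2
white ctr [ 0.4745 -0.2234] size [0.0147 0.0289] ang -174.3
white ctr [ 0.4834 -0.3818] size [0.0125 0.0095] ang -91.2
white ctr [ 0.4924 -0.3039] size [0.0083 0.0201] ang -100.8
white ctr [ 0.4992 -0.3847] size [0.0096 0.0244] ang -107.4
white ctr [ 0.5184 -0.2648] size [0.0045 0.0066] ang -137.2
rig ctr [ 0.4838 -0.3028] size [0.2308 0.1915] ang -83.6
bin ctr [ 0.4878 -0.0739] size [0.146  0.1988] ang 178.0
```

```bash
cat > d.py <<'E'
# usage: d.py x y z yawdeg(of beam x axis; tool z is perpendicular)
import sys; from h import *
x,y,z,a=map(float,sys.argv[1:5])
sh,tr=delta([x,y,z],np.radians(a+90)); s,t,M=st()
print("t",round(s["t"],2),"pos",t.round(4),"shift",sh.round(1),"turn",tr.round(4),"F",s["force"].round(1),"op",round(s["opening"]*1e3,1))
E
python3 - <<'E'
from h import *
c=cam("wrist"); Rm=R.from_rotvec(c["rvec"]).as_matrix(); C=-Rm.T@c["tvec"]; s,t,M=st()
print("cam in tool",M.inv().apply(C-t).round(3),"view axis in tool",M.inv().apply(Rm[2]).round(3), "img right",M.inv().apply(Rm[0]).round(3))
E
python3 d.py 0.40 -0.30 0.227 6.4
```

```text
cam in tool [-0.085 -0.158 -0.001] view axis in tool [0.3   0.954 0.001] img right [-0.001 -0.001  1.   ]
t 0.35 pos [ 0.1634 -0.5772  0.2264] shift [-303.2   -0.5 -202.3] turn [0.0005 0.1641 0.    ] F [ 0.5 -0.2 -0. ] op 92.6
```

```bash
python3 -m inch '[[[-46,0,-31,0,0.164,0],[-46,0,-31,0,0,0],[-46,0,-31,0,0,0],[-46,0,-31,0,0,0],[-46,0,-31,0,0,0],[-46,0,-31,0,0,0],[-46,0,-31,0,0,0],[-46,0,-31,0,0,0]]]' 50 45; python3 d.py 0.50 -0.30 0.227 6.4
python3 - <<'E'
from h import *
c=cam("wrist","w1.png")
E
```

```text
t: 1.35
tool_pos: [0.4963, -0.2821, 0.2269]
orientation: [-0.121, 2.163, -2.164]
force: [-0.2, -0.0, 0.2]
opening: 0.0501
t 1.35 pos [ 0.4963 -0.2821  0.2269] shift [-1.7 -0.1 18.2] turn [-0.0004  0.0001 -0.0004] F [-0.2 -0.   0.2] op 50.1
```

View pics/w1.png

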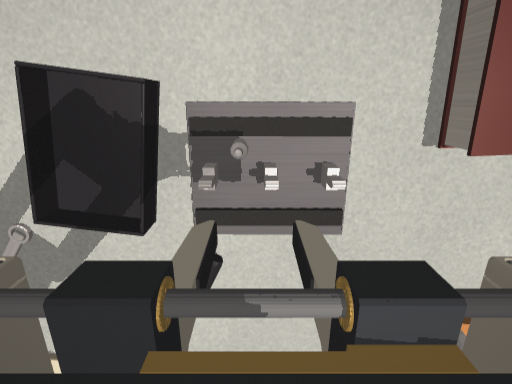

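```bash
python3 - <<'E'
from h import *
c=cam("wrist"); im=c["image"]; crop(im,180,90,365,245,4,"w1c.png")
import pickle; pickle.dump(c,open("c.pkl","wb"))
E
```

```text
(no output)
```

View pics/w1c.png

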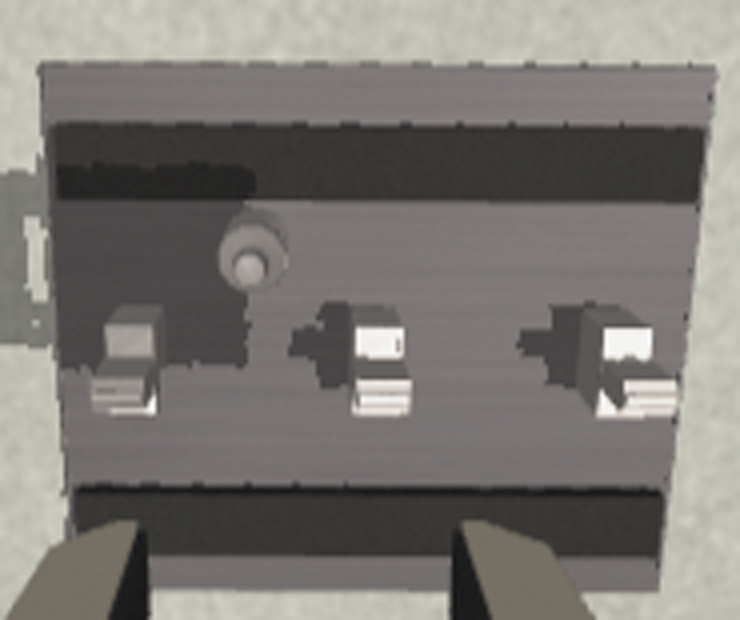

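```bash
python3 - <<'E'
from h import *; import pickle
c=pickle.load(open("c.pkl","rb"))
f=lambda a:np.array(a)/4+[180,90]
for n,p in [("e0",[[624,391],[678,391]]),("e1",[[353,391],[411,391]]),("e2",[[94,389],[149,389]])]:
    P=ray(c,f(p),.07); print(n,P[:,:2].round(4).tolist(),P.mean(0).round(4),np.linalg.norm(P[1]-P[0]).round(4))
P=ray(c,f([[40,63],[717,68],[659,590],[73,588]]),.01)[:,:2]; print(P.round(4),P.mean(0).round(4))
for i in range(4): d=P[(i+1)%4]-P[i]; print(np.linalg.norm(d).round(4),np.degrees(np.arctan2(d[1],d[0])).round(2))
y=np.radians(6.4);ctr=P.mean(0)
for v in (-.08,0,.08): print((ctr+v*np.array([-np.sin(y),np.cos(y)])).round(4))
B=ray(c,[[18,63],[159,83]],.05);print("bin far corners",B.round(4),ray(c,[[144,234],[36,221]],.05).round(4))
E
```

```text
e0 [[0.4963, -0.3744], [0.4982, -0.3903]] [ 0.4973 -0.3823  0.07  ] 0.0161
e1 [[0.4869, -0.2943], [0.4889, -0.3114]] [ 0.4879 -0.3028  0.07  ] 0.0173
e2 [[0.4785, -0.2176], [0.4804, -0.2339]] [ 0.4795 -0.2258  0.07  ] 0.0164
[[ 0.5673 -0.1839]
 [ 0.5914 -0.4025]
 [ 0.4043 -0.4237]
 [ 0.3794 -0.2053]] [ 0.4856 -0.3039]
0.2198 -83.73
0.1882 -173.52
0.2198 96.51
0.1891 6.48
[ 0.4945 -0.3834]
[ 0.4856 -0.3039]
[ 0.4767 -0.2243]
bin far corners [[ 5.925e-01 -5.000e-04  5.000e-02]
 [ 5.898e-01 -1.567e-01  5.000e-02]] [[ 0.3971 -0.1396  0.05  ]
 [ 0.3995  0.0018  0.05  ]]
```

```bash
python3 -m inch '[[[-16,0,-60,0,0,0],[-16,0,-60,0,0,0],[-16,0,-60,0,0,0],[-16,0,-60,0,0,0],[-16,0,-60,0,0,0],[-16,0,-60,0,0,0],[-16,0,-60,0,0,0],[-16,0,-60,0,0.112,0]]]'; python3 d.py 0.5463 0.2286 0.045 0
python3 - <<'E'
from h import *
c=cam("wrist","w2.png")
import pickle; pickle.dump(c,open("c.pkl","wb"))
E
```

```text
t: 2.45
tool_pos: [0.5689, 0.2091, 0.2268]
orientation: [-0.004, -2.22, 2.221]
force: [1.2, -0.5, 0.9]
opening: 0.0498
t 2.45 pos [0.5689 0.2091 0.2268] shift [ 22.7 181.8 -19.5] turn [-0.0003 -0.0026 -0.0006] F [ 1.2 -0.5  0.9] op 49.8
```

View pics/w2.png

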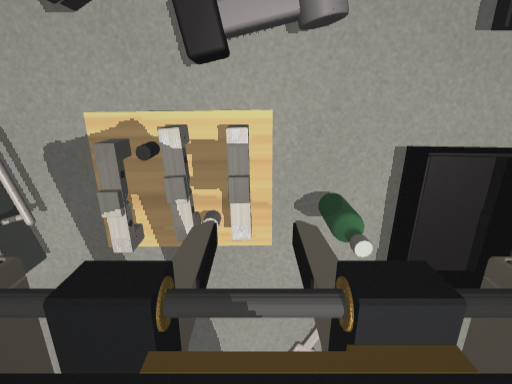

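```bash
python3 - <<'E'
from h import *; import pickle
c=pickle.load(open("c.pkl","rb")); crop(c["image"],85,105,275,255,4,"w2c.png")
E
```

```text
(no output)
```

View pics/w2c.png

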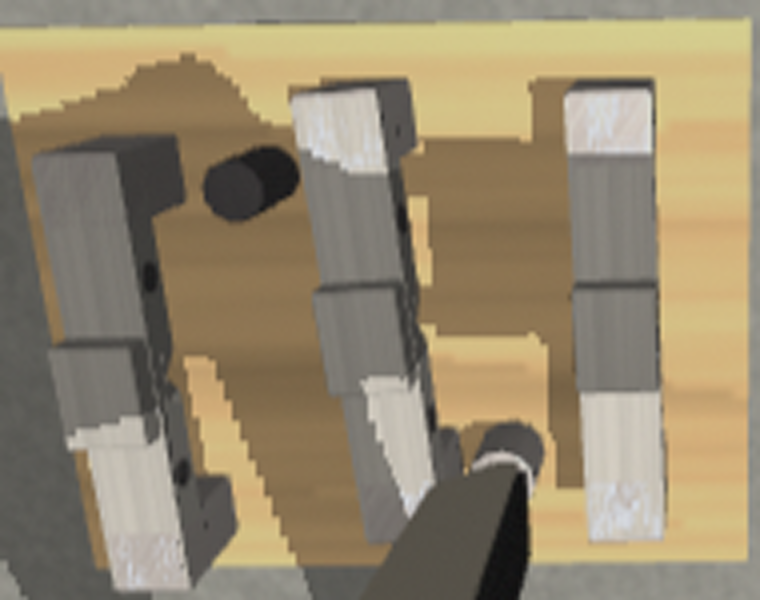

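```bash
python3 - <<'E'
from h import *; import pickle
c=pickle.load(open("c.pkl","rb"))
f=lambda a:np.array(a)/4+[85,105]
for n,bar,blk in [("R",[[564,90],[652,90],[663,538],[589,540]],[[574,286],[657,285],[660,390],[576,389]]),
 ("M",None,[[314,292],[402,287],[417,376],[330,392]]),
 ("L",[[33,155],[112,150],[190,588],[115,590]],[[50,350],[135,344],[153,440],[68,448]])]:
  for q,z in((bar,.05),(blk,.062)):
    if q is None: continue
    P=ray(c,f(q),z)[:,:2]; d=P[0]+P[1]-P[2]-P[3]
    print(n,P.mean(0).round(4),np.linalg.norm(d).round(4)/2,"w",np.linalg.norm(P[1]-P[0]).round(4),"yaw",np.degrees(np.arctan2(d[1],d[0])).round(1))
E
```

```text
R [0.5473 0.2289] 0.1485 w 0.0261 yaw 1.2
R [0.5481 0.2285] 0.03345 w 0.025 yaw 0.3
M [0.5485 0.3053] 0.03045 w 0.0267 yaw 4.0
L [0.5288 0.3908] 0.14895 w 0.0241 yaw 1.1
L [0.5294 0.3891] 0.03225 w 0.0264 yaw 1.0
```

```bash
python3 -m inch '[[[22,40,-20,0,-0.012,0],[0,55,0,0,0,0],[0,45,0,0,0,0],[0,0,0,0,0,0]]]'; python3 d.py 0.547 0.2288 0.045 0.7;
```

```text
t: 3.0
tool_pos: [0.5431, 0.2261, 0.0822]
orientation: [-0.022, 2.217, -2.223]
force: [-0.1, 0.5, -0.2]
opening: 0.0502
t 3.0 pos [0.5431 0.2261 0.0822] shift [-4.2 37.1 -2.7] turn [-0.0027 -0.0007  0.0085] F [-0.1  0.5 -0.2] op 50.2
```

```bash
python3 -m inch '[[[-4,20,-3,0,0,0],[0,17,0,0,0,0],[0,0,0,0,0,0]]]'; python3 d.py 0.547 0.2288 0.045 0.7;
python3 - <<'E'
from h import *
c=cam("wrist","w3.png")
E
```

```text
t: 3.38
tool_pos: [0.5499, 0.2306, 0.0485]
orientation: [-0.015, 2.216, -2.217]
force: [0.0, 0.3, 0.3]
opening: 0.05
t 3.38 pos [0.5499 0.2306 0.0485] shift [2.9 3.5 1.8] turn [-0.0006 -0.0005  0.002 ] F [0.  0.3 0.3] op 50.0
```

View pics/w3.png

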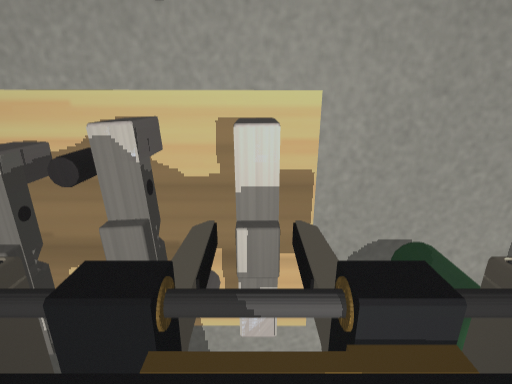

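```bash
python3 -m inch '[[[2,3,1,0,0,0],[0,0,0,0,0,0]]]'; python3 d.py 0.547 0.2288 0.045 0.7;
```

```text
t: 3.68
tool_pos: [0.5487, 0.2299, 0.047]
orientation: [-0.013, 2.215, -2.215]
force: [-0.4, -0.4, -0.2]
opening: 0.0501
t 3.67 pos [0.5487 0.2299 0.047 ] shift [1.7 2.  1.1] turn [ 0.0001 -0.0004 -0.0005] F [-0.4 -0.4 -0.2] op 50.1
```

```bash
python3 -m inch '[[[1.5,1.5,1,0,0,0],[0,0,0,0,0,0],[0,0,0,0,0,0]]]' 20 45; python3 d.py 0.547 0.2288 0.045 0.7;
```

```text
t: 4.05
tool_pos: [0.5472, 0.2289, 0.0452]
orientation: [-0.013, 2.215, -2.215]
force: [-0.5, 0.6, -0.1]
opening: 0.0259
t 4.05 pos [0.5472 0.2289 0.0452] shift [0.2 0.2 0.1] turn [-0.     -0.0005 -0.0001] F [-0.5  0.6 -0.1] op 25.9
```

```bash
python3 -m inch '[[[0,-15,0,0,0,0],[0,-40,0,0,0,0],[0,-55,0,0,0,0],[2,-45,30,0,0,0],[5,0,50,0,0,0],[5,0,55,0,0,0],[5,0,55,0,0,0],[5,0,55,0,0,0]]]'; python3 d.py 0.496 -0.383 0.13 6.4; python3 -c "
from h import *
s=st()[0];print(s['wrist_torque'])
c=cam('wrist','w4.png')"
```

```text
t: 5.05
tool_pos: [0.5275, -0.0179, 0.2009]
orientation: [-0.013, 2.215, -2.215]
force: [1.5, -0.2, -4.6]
opening: 0.0253
t 5.05 pos [ 0.5275 -0.0179  0.2009] shift [ 35.9  70.9 364.7] turn [-0.0001 -0.0996 -0.0005] F [ 1.5 -0.2 -4.6] op 25.3
[-0.04335923 -0.1408313   0.00593859]
```

View pics/w4.png

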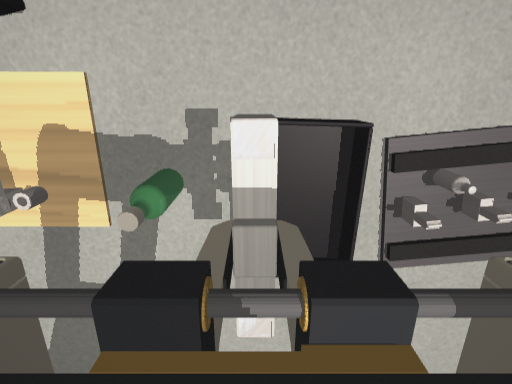

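```bash
python3 -m inch '[[[5,0,52,0,0,0],[5,0,52,0,0,0],[5,0,52,0,0,0],[5,0,52,0,0,0],[5,0,52,0,0,0],[5,0,52,0,0,0],[5,20,40,0,-0.05,0],[0,30,10,0,-0.05,0]]]'; python3 d.py 0.496 -0.383 0.13 6.4
```

```text
t: 6.1
tool_pos: [0.4977, -0.3819, 0.1513]
orientation: [-0.118, 2.161, -2.166]
force: [0.1, 0.1, -4.4]
opening: 0.0258
t 6.1 pos [ 0.4977 -0.3819  0.1513] shift [ 1.9 21.3  0.8] turn [-0.0026 -0.0012 -0.0017] F [ 0.1  0.1 -4.4] op 25.8
```

```bash
python3 -m inch '[[[2,22,1,0,0,0],[0,25,0,0,0,0],[0,15,0,0,0,0],[0,0,0,0,0,0]]]'; python3 d.py 0.496 -0.383 0.075 6.4
python3 - <<'E'
from h import *
c=cam("scene"); crop(c["image"],100,120,220,210,6,"s5.png")
c=cam("top"); crop(c["image"],310,160,400,240,6,"t5.png")
E
```

```text
t: 6.6
tool_pos: [0.4952, -0.379, 0.0869]
orientation: [-0.123, 2.167, -2.162]
force: [0.4, 0.2, -4.5]
opening: 0.0256
t 6.6 pos [ 0.4952 -0.379   0.0869] shift [-0.3 11.9  4.1] turn [0.0022 0.0003 0.0018] F [ 0.4  0.2 -4.5] op 25.6
```

View pics/s5.png

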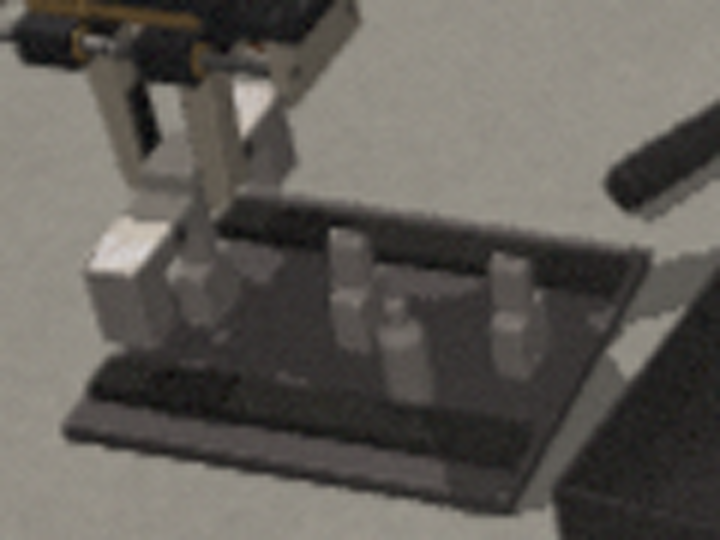

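```bash
python3 -m inch '[[[0,5,2,0,0,0],[0,0,0,0,0,0]]]'; python3 d.py 0.496 -0.383 0.073 6.4
```

```text
t: 6.95
tool_pos: [0.4963, -0.3822, 0.0835]
orientation: [-0.121, 2.163, -2.164]
force: [-0.7, -0.4, -4.9]
opening: 0.0259
t 6.95 pos [ 0.4963 -0.3822  0.0835] shift [ 0.4 10.5  0.8] turn [-0.0004  0.     -0.0003] F [-0.7 -0.4 -4.9] op 25.9
```

```bash
python3 -m inch '[[[0.4,5,0.5,0,0,0],[0,3,0,0,0,0],[0,2,0,0,0,0],[0,0,0,0,0,0]]]'; python3 d.py 0.496 -0.383 0.073 6.4; python3 -c "
from h import *
print(st()[0]['wrist_torque'])"
```

```text
t: 7.45
tool_pos: [0.4952, -0.383, 0.0744]
orientation: [-0.122, 2.164, -2.165]
force: [-8.1, 2.4, 6.6]
opening: 0.0257
t 7.45 pos [ 0.4952 -0.383   0.0744] shift [-0.8  1.4  0.1] turn [-0.0005 -0.0001  0.0013] F [-8.1  2.4  6.6] op 25.7
[ 0.3973314   1.38000881 -0.01228752]
```

```bash
python3 -m inch '[[[1.5,-0.5,0,0,0,0],[0,0,0,0,0,0]]]'; python3 d.py 0.496 -0.383 0.073 6.4; python3 -c "
from h import *
print(st()[0]['wrist_torque'])"
```

```text
t: 7.7
tool_pos: [0.4943, -0.3829, 0.0739]
orientation: [-0.121, 2.163, -2.164]
force: [-1.7, -1.4, 0.5]
opening: 0.0258
t 7.7 pos [ 0.4943 -0.3829  0.0739] shift [-1.7  0.9  0.2] turn [-0.0006 -0.     -0.0002] F [-1.7 -1.4  0.5] op 25.8
[-0.0371151   0.24957109 -0.02029504]
```

```bash
python3 -m inch '[[[0,0,0,0,0,0],[0,0,0,0,0,0],[0,-10,0,0,0,0],[0,-20,0,0,0,0],[0,-30,0,0,0,0],[0,0,0,0,0,0],[0,0,0,0,0,0],[0,0,0,0,0,0]]]' 50;python3 -m inch '[[[0,0,0,0,0,0],[0,0,0,0,0,0],[0,0,0,0,0,0],[0,0,0,0,0,0]]]'; python3 - <<'E'
from h import *
c=cam("scene"); a=cv2.resize(c["image"][120:210,100:220],None,fx=6,fy=6,interpolation=cv2.INTER_CUBIC); cv2.imwrite("pics/s6.png",a)
c=cam("wrist","w6.png")
E
```

```text
t: 8.7
tool_pos: [0.4938, -0.3821, 0.1325]
orientation: [-0.123, 2.166, -2.163]
force: [0.1, 0.3, 0.6]
opening: 0.0498
t: 9.2
tool_pos: [0.4943, -0.3826, 0.1336]
orientation: [-0.121, 2.164, -2.164]
force: [0.1, 0.3, 0.2]
opening: 0.0497
```

View pics/s6.png

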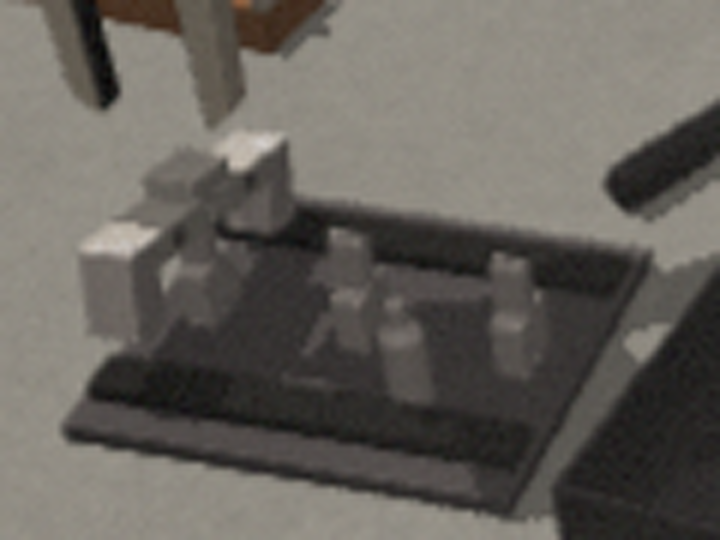

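View pics/w6.png

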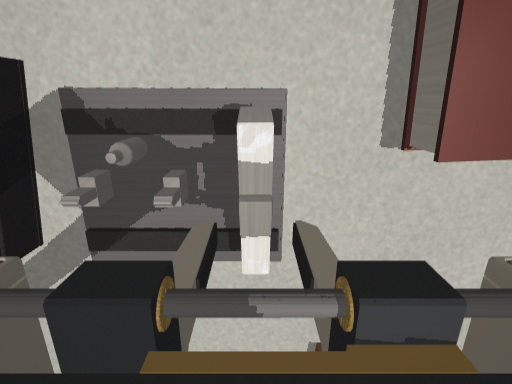

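```bash
cat > pred.py <<'E'
# pred.py ex ey : top-end corner pixels for level / tips, scene crop & wrist
import sys; from h import *
def pts(ex,ey,th,a=np.radians(6.4)):
    B=np.array([[sx*.075,sy*.013,.008] for sx in(1,-1) for sy in(1,-1)])+[0,0,0]
    B[:,2]=.044-.036
    x=B[:,0]*np.cos(th)-B[:,2]*np.sin(th); z=B[:,0]*np.sin(th)+B[:,2]*np.cos(th)
    return np.c_[ex+x*np.cos(a)-B[:,1]*np.sin(a),ey+x*np.sin(a)+B[:,1]*np.cos(a),.07+z]
ex,ey=map(float,sys.argv[1:3])
cs=cam("scene");cw=cam("wrist")
for th in(0,.2,-.2):
    P=pts(ex,ey,th); print(th,"scene",((proj(cs,P)-[100,120])*6).round(0).tolist(),"wrist",proj(cw,P).round(0).tolist())
E
python3 pred.py .4945 -.383
```

```text
0 scene [[127.0, 294.0], [74.0, 286.0], [277.0, 108.0], [228.0, 101.0]] wrist [[239.0, 112.0], [274.0, 113.0], [241.0, 283.0], [270.0, 283.0]]
0.2 scene [[123.0, 264.0], [69.0, 255.0], [283.0, 133.0], [234.0, 126.0]] wrist [[238.0, 118.0], [275.0, 118.0], [242.0, 274.0], [269.0, 274.0]]
-0.2 scene [[134.0, 321.0], [82.0, 312.0], [268.0, 86.0], [219.0, 79.0]] wrist [[240.0, 112.0], [272.0, 112.0], [241.0, 291.0], [271.0, 291.0]]
```

```bash
python3 -m inch '[[[0,0,0,0,0,0.1],[0,0,0,0,0,0.1],[4,20,0,0,0,0],[0,0,0,0,0,0]]]'; python3 - <<'E'
from h import *
s,t,M=st(); print(t,M.as_matrix().round(3), M.inv().apply(np.array([.4937,-.383,.0742])-t)*1e3)
E
```

```text
t: 9.9
tool_pos: [0.4929, -0.3813, 0.1103]
orientation: [0.088, 2.083, -2.052]
force: [0.2, 0.4, -0.1]
opening: 0.0497
[ 0.49294118 -0.38131475  0.11030801] [[-0.975  0.193  0.111]
 [-0.109  0.025 -0.994]
 [-0.194 -0.981 -0.004]] [ 6.46171542 35.52293348  1.88984614]
```

```bash
python3 -m inch '[[[4,22,1,0,0,0],[2.5,13,0,0,0,0],[0,0,0,0,0,0],[0,0,0,0,0,0]]]'; python3 - <<'E'
from h import *
s,t,M=st(); print(t, M.inv().apply(np.array([.4937,-.383,.0742])-t)*1e3)
E
```

```text
t: 10.4
tool_pos: [0.4955, -0.3836, 0.0782]
orientation: [0.091, 2.076, -2.053]
force: [0.4, 0.1, 0.7]
opening: 0.0498
[ 0.49553682 -0.3836343   0.07817041] [ 2.50824771  3.54230727 -0.83735955]
```

```bash
python3 -m inch '[[[2,3,0,0,0,0],[0,0,0,0,0,0]]]'; python3 -m inch '[[[0,0,0,0,0,0],[0,0,0,0,0,0],[0,0,0,0,0,0]]]' 20 45; python3 - <<'E'
from h import *
s,t,M=st(); print(t, M.inv().apply(np.array([.4937,-.383,.0742])-t)*1e3, s['force'],s['wrist_torque'])
E
```

```text
t: 10.65
tool_pos: [0.4937, -0.3838, 0.0745]
orientation: [0.092, 2.076, -2.053]
force: [-0.8, 0.2, 0.7]
opening: 0.0501
t: 11.02
tool_pos: [0.4938, -0.3837, 0.0744]
orientation: [0.092, 2.076, -2.053]
force: [-0.0, 0.8, 0.9]
opening: 0.0254
[ 0.49376339 -0.38372616  0.07444607] [ 0.03126426  0.2446918  -0.72871073] [-0.01439199  0.81145248  0.9389078 ] [0.1529935  0.05979017 0.03164999]
```

```bash
python3 -m inch '[[[-4,-20,0,0,0,0],[-10,-45,0,0,0,0],[-8,-43,0,0,0,0],[0,0,-45,0,0,-0.1],[0,0,-50,0,0,-0.1],[-5,0,-55,0,0,0],[-8,0,-55,0,0.07,0],[-8,0,-50,0,0.077,0]]]'; python3 d.py 0.488 -0.074 0.15 -2
python3 - <<'E'
from h import *
c=cam("wrist","w7.png"); c=cam("scene"); crop(c["image"],100,80,300,230,4,"s7.png")
E
```

```text
t: 12.02
tool_pos: [0.4895, -0.1263, 0.1856]
orientation: [-0.043, -2.203, 2.203]
force: [1.4, -0.5, -4.5]
opening: 0.0258
t 12.03 pos [ 0.4895 -0.1263  0.1856] shift [  3.5  35.6 -52.2] turn [-0.     -0.0029 -0.0007] F [ 1.4 -0.5 -4.5] op 25.8
```

View pics/s7.png

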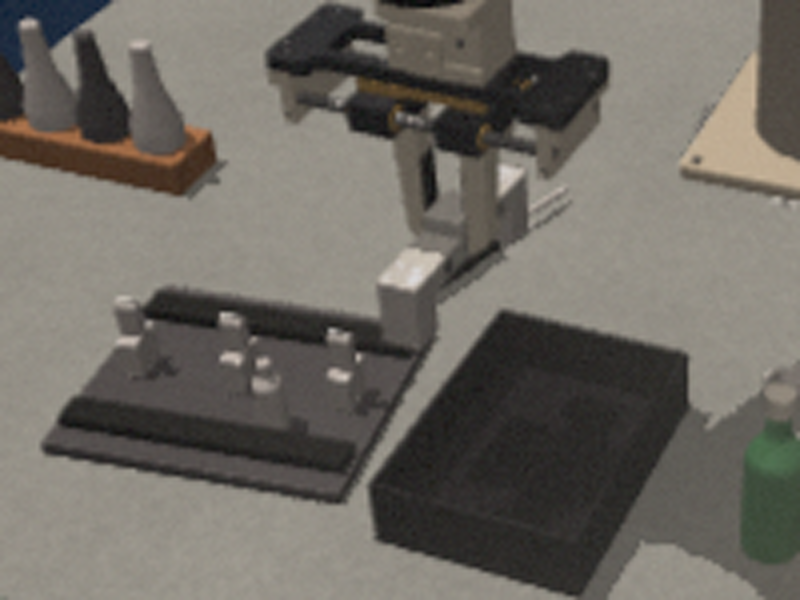

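View pics/w7.png

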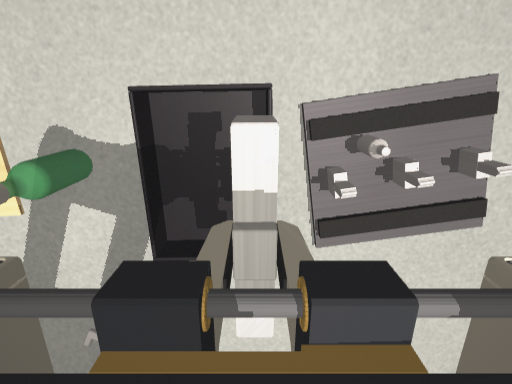

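```bash
python3 - <<'E'
from h import *
c=cam("wrist"); P=ray(c,[[130,88],[271,84]],.05); print(P.round(4)); d=P[1]-P[0]; print(np.linalg.norm(d), np.degrees(np.arctan2(d[1],d[0]))+90)
u=np.array([-d[1],d[0]])/np.linalg.norm(d[:2]); print(P.mean(0)[:2]-.1*np.sign(u[0])*u)
E
python3 -m inch '[[[3,5,-40,0,0,0],[0,40,-12,0,0,0],[0,40,0,0,0,0],[0,20,0,0,0,0],[0,20,0,0,0,0],[0,0,0,0,0,0]]]'; python3 d.py 0.488 -0.074 0.0442 -2
```

```text
[[ 0.5893 -0.0013  0.05  ]
 [ 0.5886 -0.1422  0.05  ]]
0.14084272367148057 -0.2982056865517535
[ 0.4889595  -0.07124887]
t: 12.92
tool_pos: [0.4872, -0.0768, 0.0583]
orientation: [-0.036, -2.202, 2.201]
force: [-1.1, 0.0, -3.5]
opening: 0.0256
t 12.93 pos [ 0.4872 -0.0768  0.0583] shift [-0.8 14.1 -2.8] turn [ 0.0005 -0.0009  0.0033] F [-1.1  0.  -3.5] op 25.6
```

```bash
python3 -m inch '[[[0,6,-2,0,0,0],[0,4,0,0,0,0],[0,2,0,0,0,0],[0,0,0,0,0,0]]]'; python3 d.py 0.488 -0.074 0.0442 -2;  python3 -c "
from h import *
print(st()[0]['wrist_torque'])"
```

```text
t: 13.42
tool_pos: [0.4887, -0.0742, 0.0476]
orientation: [-0.039, -2.204, 2.204]
force: [-0.5, -0.3, -3.7]
opening: 0.0259
t 13.43 pos [ 0.4887 -0.0742  0.0476] shift [ 0.7  3.4 -0.1] turn [-0.     -0.0002 -0.    ] F [-0.5 -0.3 -3.7] op 25.9
[ 0.02079044 -0.03898793  0.00534799]
```

```bash
python3 -m inch '[[[0,1.5,0,0,0,0],[0,1.5,0,0,0,0],[0,0,0,0,0,0]]]'; python3 d.py 0.488 -0.074 0.0442 -2;  python3 -c "
from h import *
print(st()[0]['wrist_torque'])"
```

```text
t: 13.8
tool_pos: [0.4895, -0.0743, 0.0454]
orientation: [-0.04, -2.204, 2.205]
force: [-0.0, 0.8, 2.9]
opening: 0.0257
t 13.8 pos [ 0.4895 -0.0743  0.0454] shift [ 1.5  1.2 -0.2] turn [-0.0003 -0.0003 -0.0016] F [-0.   0.8  2.9] op 25.7
[ 0.16173335  0.23135375 -0.04036025]
```

```bash
python3 -m inch '[[[0,0.5,0,0,0,0],[0,0,0,0,0,0],[0,0,0,0,0,0],[0,-20,0,0,0,0],[0,-55,0,0,0,0],[0,-55,0,0,0,0],[-10,-30,-40,0,0,0],[-10,0,-55,0,0,0]]]' 50; python3 d.py 0.547 0.307 0.16 4
python3 - <<'E'
from h import *
c=cam("scene"); crop(c["image"],180,140,290,230,6,"s8.png")
E
```

```text
t: 14.8
tool_pos: [0.5144, 0.02, 0.208]
orientation: [-0.05, -2.205, 2.206]
force: [1.1, 0.9, -0.6]
opening: 0.0499
t 14.8 pos [0.5144 0.02   0.208 ] shift [ -21.3   48.1 -288.1] turn [-0.0008 -0.1078 -0.0069] F [ 1.1  0.9 -0.6] op 49.9
```

View pics/s8.png

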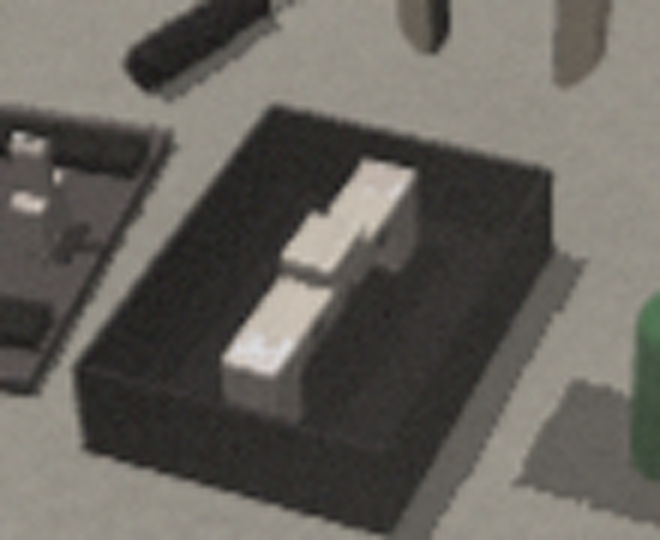

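```bash
python3 -m inch '[[[-4,0,-55,0,-0.054,0],[-4,0,-55,0,-0.054,0],[-4,0,-55,0,0,0],[-4,0,-55,0,0,0],[-5,0,-55,0,0,0],[0,20,0,0,0,0],[0,0,0,0,0,0]]]'; python3 d.py 0.547 0.307 0.045 4
python3 - <<'E'
from h import *; import pickle
c=cam("wrist"); crop(c["image"],100,90,350,290,3,"w9.png"); pickle.dump(c,open("c.pkl","wb"))
E
```

```text
t: 15.72
tool_pos: [0.5202, 0.2944, 0.181]
orientation: [-0.086, 2.183, -2.189]
force: [-0.6, -0.1, -0.8]
opening: 0.0502
t 15.72 pos [0.5202 0.2944 0.181 ] shift [-28.3 135.8 -10.9] turn [-0.0024  0.0038  0.0049] F [-0.6 -0.1 -0.8] op 50.2
```

View pics/w9.png

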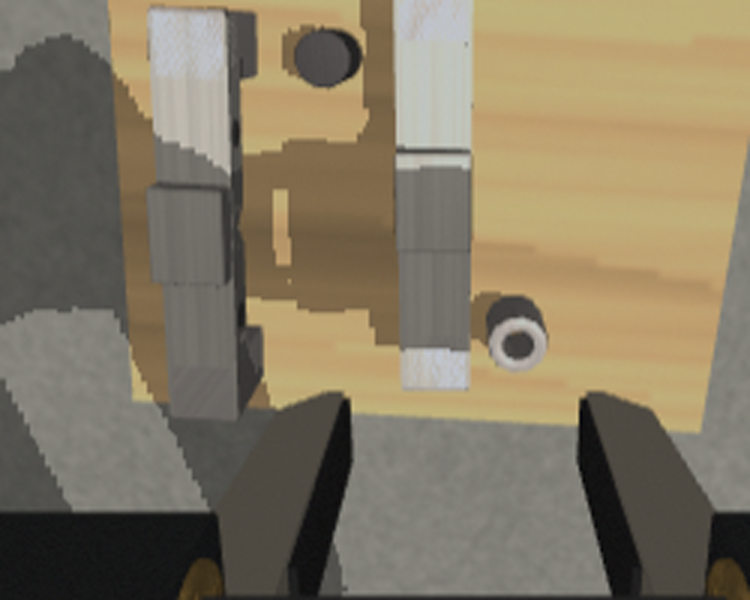

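```bash
python3 - <<'E'
from h import *; import pickle
c=pickle.load(open("c.pkl","rb"))
f=lambda a:np.array(a)/3+[100,90]
for n,q in [("M",[[396,153],[471,153],[471,250],[397,250]]),("L",[[148,187],[231,187],[228,284],[150,282]])]:
    P=ray(c,f(q),.062)[:,:2]; d=P[0]+P[1]-P[2]-P[3]
    print(n,P.mean(0).round(4),np.linalg.norm(d).round(4)/2,"w",np.linalg.norm(P[1]-P[0]).round(4),"yaw",np.degrees(np.arctan2(d[1],d[0])).round(1))
q=ray(c,f([[433,0],[436,388]]),.05)[:,:2];d=q[0]-q[1];print(np.degrees(np.arctan2(d[1],d[0])),q)
q=ray(c,f([[189,10],[204,415]]),.05)[:,:2];d=q[0]-q[1];print("L",np.degrees(np.arctan2(d[1],d[0])),q,q.mean(0))
E
```

```text
M [0.5471 0.307 ] 0.03325 w 0.0249 yaw 4.0
L [0.5293 0.3896] 0.0339 w 0.0278 yaw -1.7
4.122992576796316 [[0.61177886 0.31179221]
 [0.47343302 0.30181965]]
L 0.7854388859701629 [[0.60267567 0.39154265]
 [0.45567795 0.38952741]] [0.52917681 0.39053503]
```

```bash
python3 -m inch '[[[-28,35,-11,0,0,0],[0,50,0,0,0,0],[0,30,0,0,0,0],[0,15,0,0,0,0],[0,0,0,0,0,0],[0,0,0,0,0,0]]]'; python3 d.py 0.547 0.307 0.045 4
```

```text
t: 16.52
tool_pos: [0.5504, 0.3087, 0.0562]
orientation: [-0.076, 2.184, -2.182]
force: [1.0, -0.7, 0.7]
opening: 0.0499
t 16.52 pos [0.5504 0.3087 0.0562] shift [ 3.6 11.2  1.4] turn [ 0.001   0.0025 -0.0029] F [ 1.  -0.7  0.7] op 49.9
```

```bash
python3 -m inch '[[[2,7,1,0,0,0],[0,4,0,0,0,0],[0,0,0,0,0,0]]]'; python3 d.py 0.547 0.307 0.045 4
```

```text
t: 16.9
tool_pos: [0.5467, 0.3072, 0.0426]
orientation: [-0.08, 2.184, -2.185]
force: [-0.3, 0.2, -0.3]
opening: 0.0501
t 16.9 pos [0.5467 0.3072 0.0426] shift [-0.3 -2.4  0.3] turn [-0.0003  0.0031  0.0007] F [-0.3  0.2 -0.3] op 50.1
```

```bash
python3 -m inch '[[[0,-2,0,0,0,0],[0,0,0,0,0,0],[0,0,0,0,0,0],[0,0,0,0,0,0]]]' 20 45; python3 d.py 0.4945 -0.383 0.2 6.4
```

```text
t: 17.4
tool_pos: [0.5473, 0.3074, 0.0453]
orientation: [-0.079, 2.184, -2.184]
force: [0.2, -0.8, 0.7]
opening: 0.0259
t 17.4 pos [0.5473 0.3074 0.0453] shift [ 102.7 -154.9  684.7] turn [ 0.0001 -0.039  -0.0004] F [ 0.2 -0.8  0.7] op 25.9
```

```bash
python3 -m inch '[[[0,-15,0,0,0,0],[0,-45,0,0,0,0],[0,-55,0,0,0,0],[4,-40,25,0,0,0],[8,0,45,0,0,0],[8,0,58,0,0,0],[8,0,58,0,0,0],[8,0,58,0,0,0]]]';python3 -m inch '[[[9,0,58,0,0,0],[9,0,58,0,0,0],[9,0,58,0,0,0],[9,0,58,0,0,0],[9,0,58,0,0,0],[9,0,58,0,0,0],[9,0,50,0,-0.02,0],[9,15,40,0,-0.02,0]]]'; python3 d.py 0.4945 -0.383 0.09 6.4;  python3 -c "
from h import *
print(st()[0]['wrist_torque'])"
```

```text
t: 18.4
tool_pos: [0.528, 0.0597, 0.2002]
orientation: [-0.08, 2.184, -2.184]
force: [1.4, -1.0, -5.1]
opening: 0.0258
t: 19.4
tool_pos: [0.4896, -0.3834, 0.1866]
orientation: [-0.12, 2.161, -2.165]
force: [1.1, 0.2, -5.0]
opening: 0.0256
t 19.4 pos [ 0.4896 -0.3834  0.1866] shift [-4.8 96.6 -0. ] turn [-0.0019  0.0007 -0.0015] F [ 1.1  0.2 -5. ] op 25.6
[ 0.01422488 -0.00456149 -0.02995691]
```

```bash
python3 -m inch '[[[-5,30,0,0,0,0],[0,40,0,0,0,0],[0,17,0,0,0,0],[0,8,0,0,0,0],[0,0,0,0,0,0]]]'; python3 d.py 0.4945 -0.383 0.0735 6.4
```

```text
t: 20.02
tool_pos: [0.4951, -0.3804, 0.0908]
orientation: [-0.122, 2.162, -2.163]
force: [-0.4, -0.6, -5.1]
opening: 0.0256
t 20.02 pos [ 0.4951 -0.3804  0.0908] shift [ 0.9 17.3  2.6] turn [-0.0005  0.0014 -0.0004] F [-0.4 -0.6 -5.1] op 25.6
```

```bash
python3 -m inch '[[[0.5,9,2,0,0,0],[0,5,0,0,0,0],[0,1,0,0,0,0],[0,0,0,0,0,0]]]'; python3 d.py 0.4945 -0.383 0.0735 6.4;  python3 -c "
from h import *
print(st()[0]['wrist_torque'])"
```

```text
t: 20.52
tool_pos: [0.4944, -0.3823, 0.0751]
orientation: [-0.122, 2.163, -2.163]
force: [-0.8, 0.2, -5.2]
opening: 0.0258
t 20.52 pos [ 0.4944 -0.3823  0.0751] shift [0.  1.6 0.7] turn [0.0001 0.0011 0.0001] F [-0.8  0.2 -5.2] op 25.8
[ 0.01136234 -0.02524671 -0.01125597]
```

```bash
python3 -m inch '[[[0,1.5,0.5,0,0,0],[0,0.5,0,0,0,0],[0,0,0,0,0,0]]]'; python3 d.py 0.4945 -0.383 0.0735 6.4;  python3 -c "
from h import *
print(st()[0]['wrist_torque'])"
```

```text
t: 20.9
tool_pos: [0.4947, -0.3831, 0.0738]
orientation: [-0.122, 2.162, -2.164]
force: [-3.0, 0.6, 1.7]
opening: 0.0259
t 20.9 pos [ 0.4947 -0.3831  0.0738] shift [ 0.2  0.3 -0.1] turn [-0.0007  0.0011 -0.0003] F [-3.   0.6  1.7] op 25.9
[ 0.23322847  0.55707865 -0.02825529]
```

```bash
python3 -m inch '[[[0.6,-0.2,0,0,0,0],[0,0,0,0,0,0]]]'; python3 d.py 0.4945 -0.383 0.0735 6.4;python3 -m inch '[[[0,0,0,0,0,0],[0,0,0,0,0,0],[0,-10,0,0,0,0],[0,-20,0,0,0,0],[0,-30,0,0,0,0],[0,0,0,0,0,0],[0,0,0,0,0,0],[0,0,0,0,0,0]]]' 50;python3 -m inch '[[[0,0,0,0,0,0],[0,0,0,0,0,0],[0,0,0,0,0,0],[0,0,0,0,0,0]]]'; python3 - <<'E'
from h import *
c=cam("scene"); crop(c["image"],100,120,220,210,6,"s10.png")
c=cam("wrist","w10.png")
E
python3 pred.py .4940 -.383
```

```text
t: 21.15
tool_pos: [0.4945, -0.3831, 0.0738]
orientation: [-0.121, 2.162, -2.164]
force: [0.1, 1.1, 0.4]
opening: 0.0258
t 21.15 pos [ 0.4945 -0.3831  0.0738] shift [-0.   0.3 -0.1] turn [-0.0008  0.0011 -0.0012] F [0.1 1.1 0.4] op 25.8
t: 22.15
tool_pos: [0.4934, -0.3823, 0.1321]
orientation: [-0.124, 2.165, -2.163]
force: [0.5, -0.6, -0.6]
opening: 0.0501
t: 22.65
tool_pos: [0.4939, -0.3829, 0.1332]
orientation: [-0.122, 2.163, -2.163]
force: [0.1, 0.5, -0.4]
opening: 0.0502
0 scene [[127.0, 294.0], [74.0, 285.0], [277.0, 107.0], [228.0, 100.0]] wrist [[238.0, 113.0], [273.0, 113.0], [241.0, 284.0], [270.0, 284.0]]
0.2 scene [[123.0, 263.0], [70.0, 255.0], [283.0, 133.0], [235.0, 126.0]] wrist [[237.0, 118.0], [275.0, 118.0], [242.0, 274.0], [269.0, 274.0]]
-0.2 scene [[135.0, 320.0], [82.0, 311.0], [269.0, 86.0], [219.0, 78.0]] wrist [[240.0, 112.0], [272.0, 112.0], [240.0, 292.0], [271.0, 292.0]]
```

View pics/s10.png

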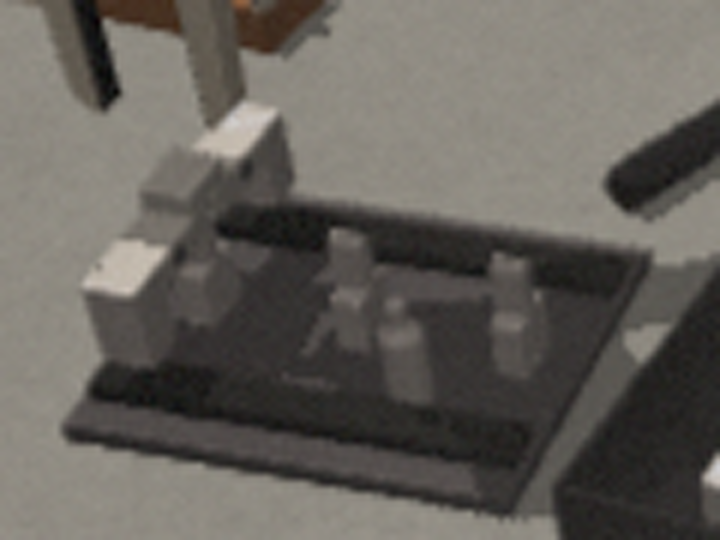

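View pics/w10.png

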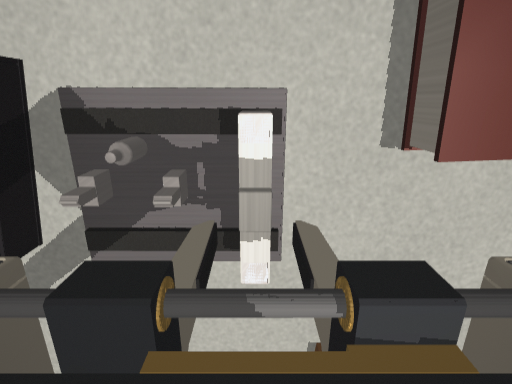

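```bash
python3 -m inch '[[[0,-40,0,0,0,0],[-8,-27,-45,0,0,0],[-9,0,-58,0,0,0],[-9,0,-58,0,0,0],[-9,0,-58,0,0,0],[-9,0,-58,0,0,0],[-9,0,-58,0,0,0],[-9,0,-58,0,0,0]]]';python3 -m inch '[[[-9,0,-58,0,0,0],[-9,0,-58,0,0,0],[-9,0,-58,0,0,0],[-9,0,-58,0,0,0],[-9,0,-58,0,0,0],[-9,0,-50,0,0.047,0],[-5,0,-25,0,0.047,0]]]'; python3 d.py 0.529 0.390 0.045 1;
```

```text
t: 23.85
tool_pos: [0.5112, 0.0165, 0.2006]
orientation: [-0.121, 2.163, -2.163]
force: [0.9, -0.4, 0.4]
opening: 0.05
t: 24.72
tool_pos: [0.5294, 0.3866, 0.2]
orientation: [-0.022, 2.212, -2.211]
force: [-0.2, -0.2, -0.2]
opening: 0.0498
t 24.73 pos [0.5294 0.3866 0.2   ] shift [  0.3 155.   -3.3] turn [0.0004 0.0022 0.0002] F [-0.2 -0.2 -0.2] op 49.8
```

```bash
python3 -m inch '[[[0,50,-2,0,0,0],[0,55,0,0,0,0],[0,30,0,0,0,0],[0,12,0,0,0,0],[0,0,0,0,0,0],[0,0,0,0,0,0]]]'; python3 d.py 0.529 0.390 0.045 1;python3 -c "
from h import *
c=cam('wrist','w11.png')"
```

```text
t: 25.48
tool_pos: [0.5314, 0.3866, 0.0556]
orientation: [-0.017, 2.213, -2.209]
force: [0.6, 0.2, -0.3]
opening: 0.0497
t 25.48 pos [0.5314 0.3866 0.0556] shift [ 2.3 10.6 -3.4] turn [ 0.0017  0.0013 -0.0029] F [ 0.6  0.2 -0.3] op 49.7
```

View pics/w11.png

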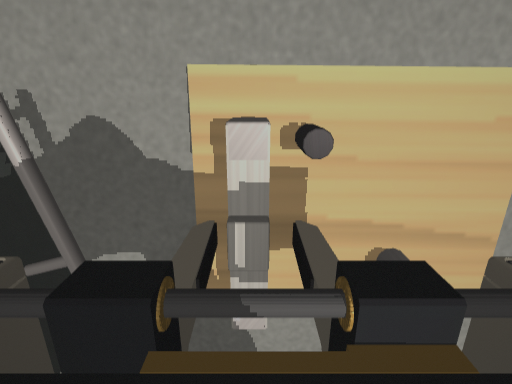

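```bash
python3 -m inch '[[[1,6,-3,0,0,0],[0,2.5,0,0,0,0],[0,0,0,0,0,0],[0,0,0,0,0,0]]]'; python3 d.py 0.529 0.390 0.045 1
```

```text
t: 26.02
tool_pos: [0.5289, 0.3887, 0.0447]
orientation: [-0.021, 2.212, -2.212]
force: [0.9, -0.3, -0.3]
opening: 0.0502
t 26.02 pos [0.5289 0.3887 0.0447] shift [-0.1 -0.3 -1.3] turn [-0.0001  0.0013  0.0002] F [ 0.9 -0.3 -0.3] op 50.2
```

```bash
python3 -m inch '[[[0,0,-1,0,0,0],[0,0,0,0,0,0],[0,0,0,0,0,0],[0,0,0,0,0,0]]]' 20 45; python3 -m inch '[[[0,-15,0,0,0,0],[0,-45,0,0,0,0],[0,-55,0,0,0,0],[2,-40,25,0,0,0],[4,0,45,0,0,0],[4,0,58,0,0,0],[4,0,58,0,0,0],[4,0,58,0,0,0]]]'; python3 d.py 0.4765 -0.224 0.2 6.4
```

```text
t: 26.52
tool_pos: [0.529, 0.3899, 0.0448]
orientation: [-0.021, 2.212, -2.212]
force: [-0.1, 0.1, -0.3]
opening: 0.0254
t: 27.52
tool_pos: [0.515, 0.1437, 0.2004]
orientation: [-0.021, 2.211, -2.212]
force: [0.8, -0.3, -3.7]
opening: 0.0258
t 27.52 pos [0.515  0.1437 0.2004] shift [ 45.5   0.4 366.9] turn [-0.0002 -0.0926 -0.0004] F [ 0.8 -0.3 -3.7] op 25.8
```

```bash
python3 -m inch '[[[7,0,56,0,0,0],[7,0,56,0,0,0],[7,0,56,0,0,0],[7,0,56,0,0,0],[7,0,56,0,0,0],[7,0,50,0,-0.046,0],[4,0,22,0,-0.046,0]]]'; python3 d.py 0.4765 -0.224 0.09 6.4;  python3 -c "
from h import *
print(st()[0]['wrist_torque'])"
```

```text
t: 28.4
tool_pos: [0.4762, -0.2101, 0.2004]
orientation: [-0.119, 2.164, -2.166]
force: [-0.1, -0.4, -4.2]
opening: 0.026
t 28.4 pos [ 0.4762 -0.2101  0.2004] shift [  1.2 110.4  13.8] turn [-0.0008 -0.002   0.0001] F [-0.1 -0.4 -4.2] op 26.0
[ 0.03575561 -0.02560434 -0.01188753]
```

```bash
python3 -m inch '[[[1,30,11,0,0,0],[0,45,0,0,0,0],[0,25,0,0,0,0],[0,8,0,0,0,0],[0,0,0,0,0,0],[0,0,0,0,0,0]]]'; python3 d.py 0.4765 -0.224 0.0735 6.4;  python3 -c "
from h import *
print(st()[0]['wrist_torque'])"
```

```text
t: 29.15
tool_pos: [0.4785, -0.2191, 0.0936]
orientation: [-0.118, 2.162, -2.165]
force: [-0.2, -0.3, -3.3]
opening: 0.0259
t 29.15 pos [ 0.4785 -0.2191  0.0936] shift [ 2.6 20.1  4.6] turn [-0.0017 -0.0008 -0.0022] F [-0.2 -0.3 -3.3] op 25.9
[ 0.03343181  0.05660486 -0.00785316]
```

```bash
python3 -m inch '[[[1,9,4,0,0,0],[0,4,0,0,0,0],[0,0,0,0,0,0],[0,0,0,0,0,0]]]'; python3 d.py 0.4765 -0.224 0.0735 6.4;python3 - <<'E'
from h import *
c=cam("scene"); crop(c["image"],100,120,220,210,6,"s12.png")
E
```

```text
t: 29.65
tool_pos: [0.4768, -0.2226, 0.0787]
orientation: [-0.12, 2.165, -2.164]
force: [0.7, 0.7, -2.7]
opening: 0.0257
t 29.65 pos [ 0.4768 -0.2226  0.0787] shift [0.5 5.2 1.4] turn [ 0.0001 -0.001   0.    ] F [ 0.7  0.7 -2.7] op 25.7
```

View pics/s12.png

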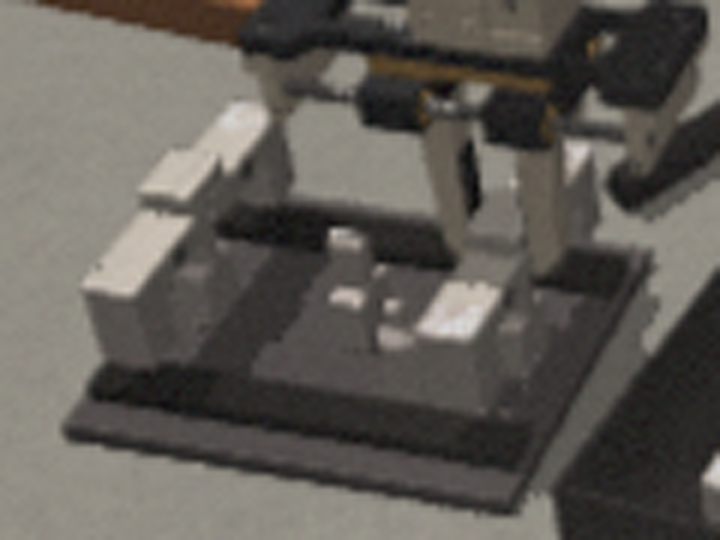

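```bash
python3 -m inch '[[[0.3,3,1,0,0,0],[0,1.5,0.3,0,0,0],[0,0,0,0,0,0]]]'; python3 d.py 0.4765 -0.224 0.0735 6.4;  python3 -c "
from h import *
print(st()[0]['wrist_torque'])"
```

```text
t: 30.08
tool_pos: [0.4766, -0.2239, 0.074]
orientation: [-0.12, 2.165, -2.164]
force: [-0.8, 0.5, -3.4]
opening: 0.0257
t 30.07 pos [ 0.4766 -0.2239  0.074 ] shift [0.1 0.5 0.1] turn [ 0.0002 -0.0009  0.0002] F [-0.8  0.5 -3.4] op 25.7
[ 0.0300963  -0.00732446 -0.01108207]
```

```bash
python3 -m inch '[[[0,1,0,0,0,0],[0,0.5,0,0,0,0],[0,0,0,0,0,0]]]'; python3 d.py 0.4765 -0.224 0.0735 6.4;  python3 -c "
from h import *
print(st()[0]['wrist_torque'])"
```

```text
t: 30.45
tool_pos: [0.4769, -0.224, 0.0732]
orientation: [-0.12, 2.164, -2.164]
force: [-2.2, 2.1, 1.9]
opening: 0.0256
t 30.45 pos [ 0.4769 -0.224   0.0732] shift [ 0.4 -0.3 -0. ] turn [-0.0003 -0.0009 -0.0004] F [-2.2  2.1  1.9] op 25.6
[ 0.24466949  0.34575724 -0.01525668]
```

```bash
python3 -m inch '[[[0.5,-0.2,0,0,0,0],[0,0,0,0,0,0]]]'; python3 d.py 0.4765 -0.224 0.0735 6.4;python3 -m inch '[[[0,0,0,0,0,0],[0,0,0,0,0,0],[0,-10,0,0,0,0],[0,-20,0,0,0,0],[0,-30,0,0,0,0],[0,0,0,0,0,0],[0,0,0,0,0,0],[0,0,0,0,0,0]]]' 50;python3 -m inch '[[[0,0,0,0,0,0],[0,0,0,0,0,0],[0,0,0,0,0,0],[0,0,0,0,0,0]]]'; python3 - <<'E'
from h import *
c=cam("scene"); crop(c["image"],100,120,220,210,6,"s13.png")
c=cam("wrist","w13.png")
E
python3 pred.py .4765 -.224
```

```text
t: 30.7
tool_pos: [0.4767, -0.224, 0.0733]
orientation: [-0.119, 2.163, -2.164]
force: [1.2, 0.8, 0.8]
opening: 0.0257
t 30.7 pos [ 0.4767 -0.224   0.0733] shift [ 0.2 -0.2 -0.1] turn [-0.0004 -0.0009 -0.0012] F [1.2 0.8 0.8] op 25.7
t: 31.7
tool_pos: [0.4754, -0.2235, 0.1317]
orientation: [-0.122, 2.166, -2.164]
force: [0.2, -0.3, -0.0]
opening: 0.0501
t: 32.2
tool_pos: [0.4762, -0.224, 0.1329]
orientation: [-0.12, 2.164, -2.164]
force: [0.0, -0.3, 2.1]
opening: 0.0499
0 scene [[464.0, 349.0], [408.0, 340.0], [586.0, 153.0], [535.0, 145.0]] wrist [[238.0, 112.0], [273.0, 112.0], [241.0, 284.0], [270.0, 284.0]]
0.2 scene [[462.0, 318.0], [406.0, 309.0], [590.0, 179.0], [539.0, 171.0]] wrist [[237.0, 118.0], [274.0, 118.0], [242.0, 274.0], [269.0, 274.0]]
-0.2 scene [[469.0, 375.0], [413.0, 366.0], [581.0, 131.0], [529.0, 123.0]] wrist [[239.0, 111.0], [272.0, 111.0], [240.0, 292.0], [271.0, 292.0]]
```

View pics/s13.png

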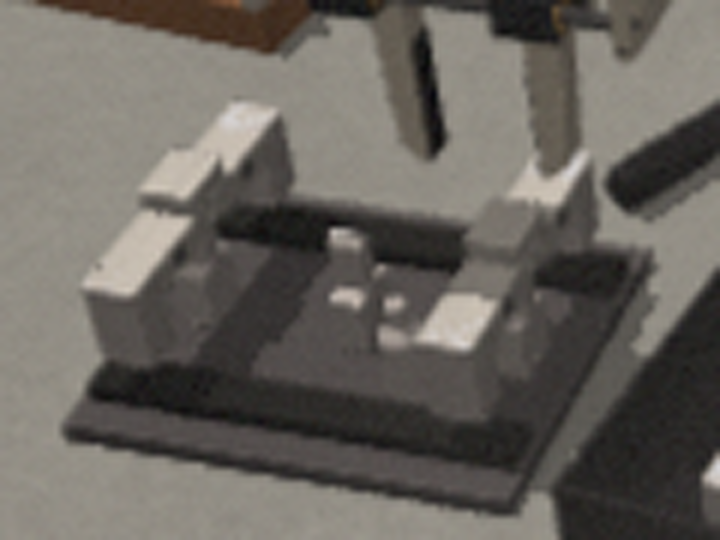

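View pics/w13.png

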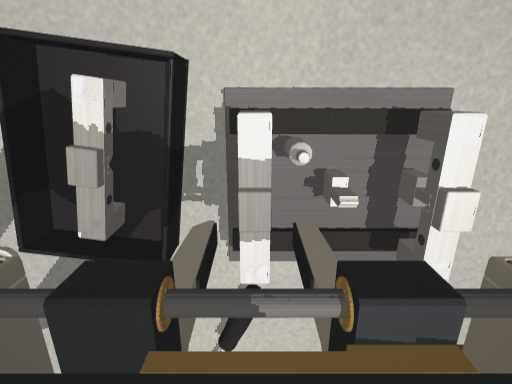

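```bash
python3 -m inch '[[[0,-30,0,0,0,0],[0,-40,0,0,0,0],[0,-40,0,0,0,0],[0,0,0,0,0,0],[0,0,0,0,0,0],[0,0,0,0,0,0],[0,0,0,0,0,0],[0,0,0,0,0,0]]]'; python3 - <<'E'
from h import *
c=cam("scene"); crop(c["image"],90,110,290,260,4,"s14.png"); crop(c["image"],280,160,450,300,4,"s14b.png")
E
```

```text
t: 33.4
tool_pos: [0.4759, -0.2238, 0.2422]
orientation: [-0.121, 2.166, -2.164]
force: [0.2, -0.2, 0.0]
opening: 0.0497
```

View pics/s14.png

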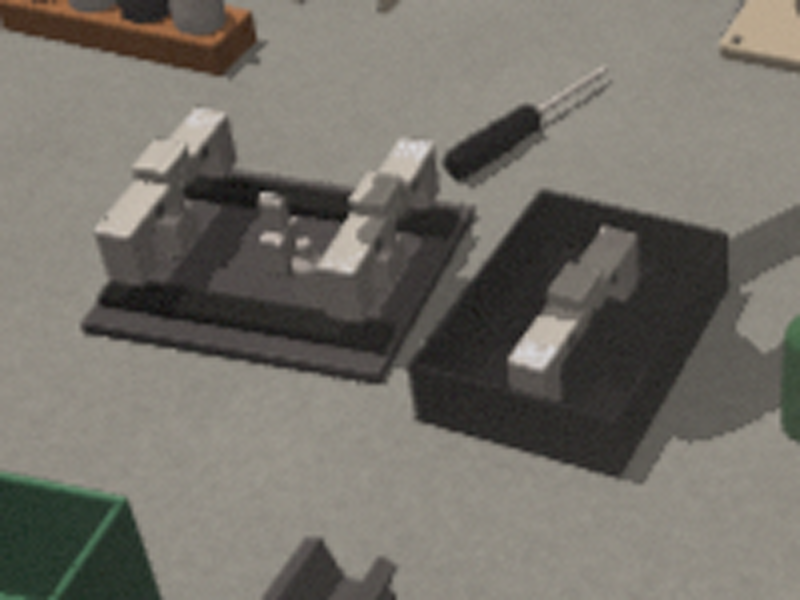

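View pics/s14b.png

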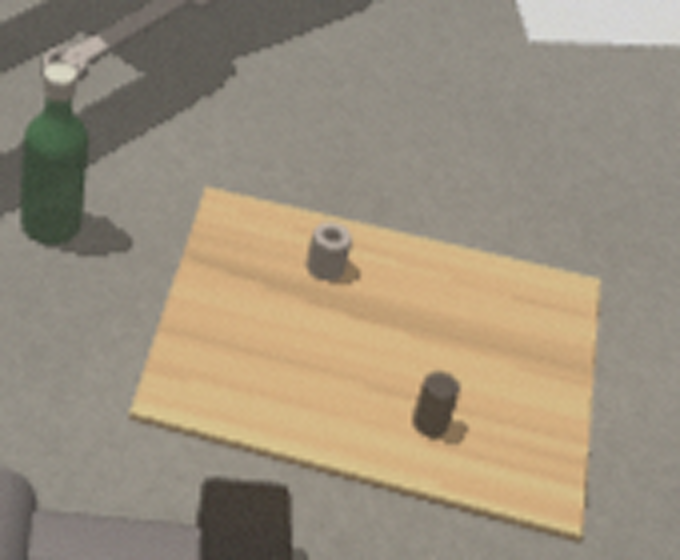

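Both pictures show what was wanted. Two beams hang level on the outer knife edges (crop pixels about 165,195 and 380,205), and the reject stands in the middle of the bin (575,310). The tin, bottle, bush and stub are upright where they were, so I am handing in.

```bash
python3 -c "
from plant import robot
print(robot.close_job())"
```

```text
the job is handed in; nothing more can be done
None
```

I tested all three beams and handed the job in at about 33 s of the 72 s allowed. I don't have a verdict, as the hand-in doesn't report one.

- **Rejected:** the beam nearest the bottle tipped by about 0.2 rad on edge0, with its robot-side foot the heavy one. I lifted it off and stood it on its feet in the middle of the bin.
- **Sound:** the middle beam is balanced on edge0 and the far beam on edge2. After release, the end corners of each matched the position predicted for a level beam in both the scene and wrist pictures.
- **Last checks:** the final scene picture, with the gripper clear of everything, showed both beams still level and the reject standing in the bin. The bottle, tin, stub and bush were upright in their places, judged by eye and not measured again.

**Small disagreements:** edge0 turned out about 1.5 mm nearer the robot than I measured. The first touch there pushed sideways with about 8 N; I corrected it before letting go, and used the same correction for edge2. The bin's angle read −2° from the top camera and about −0.3° from the wrist camera; I set the beam down at −2°.

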